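Spot three wagons at their own docks and load the container flat

ROBOT

A 6-joint arm with a two-finger parallel gripper is mounted at the origin on the work surface; the furniture and walls round the work are solid. World frame = base frame: x ahead of the robot, y to its left, z up, the work surface at z = 0. Lengths are in mm, angles in rad, forces in N, time in s.
With the tool pointing down it reaches from about 400 to 925 mm from the base axis. Payload 12.5 kg.
Tool frame: the origin (TCP) lies midway between the tips of the shut fingers; the grasp point (between the pads) lies 19 mm behind it; z points along the fingers, y is the line along which they close (so a half turn about z gives the same grasp; the last joint's range is limited). The gripper opens to 95 mm and grips with 3 to 60 N. Pads are 20 mm wide; open, the fingers measure 119 mm over their backs; the gripper's body (75 mm by 180 mm) begins 59 mm behind the grasp point.
Start: joints at [-1.229, 0.491, 1.559, -0, 1.092, -0.106], TCP at [270.639, -563.384, 214.661] pointing down, gripper open.
Joint ranges: [-3.1, 3.1], [-0.84, 2.19], [0.05, 2.79], [-1.13, 4.28], [0.06, 2.93], [-2.69, 2.69]. Speed limits (rad/s): [2.22, 2.22, 2.79, 3.14, 3.14, 3.14].

INTERFACE

Orientations are given as [roll, pitch, yaw] about the fixed x, y, z axes, in that order (R = Rz(yaw) Ry(pitch) Rx(roll)).
In Python, from cell import * gives the robot as it stands.
- The arm moves only by the tool servo_tool, never from a script. Its argument "moves" is one flat list of numbers, 5 for each row, row after row: the shift along the world's x, y, z as a fraction of full scale, then the turn about the world's z as a fraction of full scale, then the opening, from 0 (shut) to 1 (fully open). A call has 1 to 12 rows; each row is the pose to reach, as a shift and turn from the pose commanded when the call began, turning the shorter way round; what a row does not reach only later rows make up. Full scale, the value 1, is 400 mm for a shift and 180 degrees for a turn. A row lasts 1/12 s, in which the tool goes at most 41.7 mm and 7.16 degrees, less where a joint would pass 70% of its speed; a pose out of reach is approached as far as the arm can. A call with a number of a shift or a turn outside -1 to 1 is refused whole. A call with a gripper value outside its range is refused whole. The fingers move at their own pace and stop on an object; the grip force is fixed at half the most. Time passes only in rows, so rows that repeat a pose let the fingers close. It gives the time, the measured TCP pose, the force, the opening and the grip force at its end, in the units of the state.
- state(): the state, without advancing time (a new reading comes with each control period).
- read_camera(name): name is "scene" or "top"; returns (picture, depth): 400x640x3 uint8, blue, green, red; 400x640 float32, mm along the optical axis (not along the pixel's ray), 0 where there is no reading.
- get_calibration(name): a dict with "K" (3x3 intrinsics, pixels), "R" (3x3) and "t" (3): a world point X has camera coordinates R X + t. Camera axes: x right, y down, z forward; pixel columns grow to the right and rows downward; lengths in mm; the calibration is good to about 2 mm. A picture is of the moment at which its call begins. get_calibration takes no time and is no camera call.
- job_done(): hands the job in; it is judged then, once.
The state is a dict: "t": time; "joints": joint angles; "qvel": joint speeds; "tau": joint torques, N m; "eef_pos": TCP position; "tcp_rot": TCP orientation; "ft_force": force on the tool from outside, world axes, zero at the start; "moment": the same for the moment, N m; "opening": opening from 0.0 (shut) to 1.0 (fully open); "grip_force": force on a finger pad.
Only numpy, scipy, OpenCV 4.12 (cv2) and the standard library are available. Lean on these libraries where they do the work, as an engineer would, in place of code of your own. Each camera call takes 0.05 s, during which the arm holds its last target. There are 200 camera calls.

TASK

The three wagons stand at the wrong docks. Lift them across one by one, with the empty siding as the free place, until the log wagon stands at the timber dock with the log pile, the box car at the goods shed and the flat wagon at the container dock, each with all wheels down on the track and about the middle of its dock. When all three are there, lift only the blue upper tub off the nested stack, leaving the red one standing where it is, and seat it level inside the yellow frame of the flat wagon; do not overturn a wagon or disturb the paint jar.

Things in the scene. Friction and masses are not known exactly. Their poses are not given: they have to be found in the camera images.
- timber_dock: Timber dock, 139 x 194 mm: brown planked deck with a pile of six bark-brown logs (to z = 53 mm) at x = 60 to 104 mm. Sunken track along y: trough x +-25, y +-92 mm, floor (for the wheels) at z = 15 mm; platform on both sides z = 20 mm; red buffer stop to z = 33 mm at the far (-y) end, low sill at +y. Fixed. Origin: on the table under the track's middle.
- goods_dock: Goods dock, 139 x 194 mm: concrete platform with a brick shed, dark slate roof (to z = 72 mm), at x = 60 to 104 mm. Sunken track along y: trough x +-25, y +-92 mm, floor (for the wheels) at z = 15 mm; platform on both sides z = 20 mm; red buffer stop to z = 33 mm at the far (-y) end, low sill at +y. Fixed. Origin: on the table under the track's middle.
- container_dock: Container dock, 139 x 194 mm: yellow edges, grey apron; two nested tubs on it near x = 80, y = 0 mm; white cabin at y = -77, to z = 55. Sunken track along y: trough x +-25, y +-92 mm, floor (for the wheels) at z = 15 mm; platform on both sides z = 20 mm; red buffer stop to z = 33 mm at the far (-y) end, low sill at +y. Fixed. Origin: on the table under the track's middle.
- siding: Plain siding, 66 x 194 mm, brown timber kerbs, nothing beside it; empty at the start. Sunken track along y: trough x +-25, y +-92 mm, floor (for the wheels) at z = 15 mm; platform on both sides z = 20 mm; red buffer stop to z = 33 mm at the far (-y) end, low sill at +y. Fixed. Origin: on the table under the track's middle.
- log_wagon: Grey model wagon full of tan logs, on a dock track (not the like one far right on the table); 44 (x) x 110 (y) x 40 (z) mm, 0.09 kg. Origin: middle, under the wheels; y along the wagon. Flat sides at x = -22 and 22, z = 9 to 37, y = -43 to 55 mm: grip across these. Wheels at x within +-18 mm; they do not turn.
- box_car: Red-brown closed model box car, 49 (x) x 153 (y) x 66 (z) mm, 0.14 kg. Origin: about the middle, under the wheels; y along the car. Sides z = 16 to 66 mm, widest at x = -22 and 25 mm: grip across x, centred at x = 1.5 mm. Wheels x = -15 to 18 mm; they do not turn.
- flat_wagon: Dark flat wagon, raised yellow frame amid its deck; 44 (x) x 112 (y) x 22 (z) mm, 0.12 kg. Origin: middle, under the wheels; y along it. Grip across the sides, x = -22 and 22, z = 7 to 17 mm (to 22 where y is within +-31). Deck z = 17 mm; the frame, 5 mm high, leaves a seat 39 (x) x 62 (y) mm about the origin for a tub's foot. Wheels within x +-17.5 mm; they do not turn.
- upper_tub: Blue open tub, the upper of two nested: 40 (x) x 62 (y) x 35 (z) mm, 0.06 kg. Origin: centre of the foot's underside. Foot 28 x 50 mm, z = 0 to 7; box above it with 3 mm walls, z = 7 to 35. Nested, its foot hangs in the red tub's mouth with 3 mm play, its box rests on the red rim (origin 28 mm above the red one's). No latch. Grip across x, fingertips above z = 7 mm.
- lower_tub: Red open tub of the same shape and size as the blue one, standing under it on the container dock's platform; it stays there. Origin: centre of the foot's underside; its rim is at z = 35 mm. 0.07 kg.
- paint_jar: Green paint jar with a white lid, 35 mm across, 45 mm high, standing on the table in front of the docks; not part of the job. Origin: centre of its underside.
There are look-alikes about, which are no part of the job. Several things have the shape of the log_wagon; the one meant has the colours described above.

How it is judged (in metres and radians):
On the way, in this order (a step that is already met when the one before it is completed fails the run):
1. all three wagons stand on the track of their own docks, let go, with the blue tub still to be loaded (x of log_wagon in the frame of timber_dock between -0.012 and 0.012 m and y of log_wagon in the frame of timber_dock between -0.022 and 0.022 m and z of log_wagon in the frame of timber_dock between 0.011 and 0.019 m and angle between the y axis of log_wagon and the y axis of timber_dock, either way round below 0.2 rad and angle between each of log_wagon, box_car, flat_wagon's own z axis and vertical below 0.1 rad and linear speed of each of log_wagon, box_car, flat_wagon below 0.02 m/s and x of box_car in the frame of goods_dock between -0.012 and 0.012 m and y of box_car in the frame of goods_dock between -0.022 and 0.022 m and z of box_car in the frame of goods_dock between 0.011 and 0.019 m and angle between the y axis of box_car and the y axis of goods_dock, either way round below 0.2 rad and x of flat_wagon in the frame of container_dock between -0.012 and 0.012 m and y of flat_wagon in the frame of container_dock between -0.022 and 0.022 m and z of flat_wagon in the frame of container_dock between 0.011 and 0.019 m and angle between the y axis of flat_wagon and the y axis of container_dock, either way round below 0.2 rad and contact force between the fingers and log_wagon below 0.3 N and contact force between the fingers and box_car below 0.3 N and contact force between the fingers and flat_wagon below 0.3 N), for 0.2 s.
2. the blue tub sits inside the yellow frame of the flat wagon (x of upper_tub in the frame of flat_wagon between -0.008 and 0.008 m and y of upper_tub in the frame of flat_wagon between -0.009 and 0.009 m and z of upper_tub in the frame of flat_wagon between 0.013 and 0.0205 m and angle between upper_tub's own z axis and vertical below 0.1 rad and linear speed of upper_tub below 0.02 m/s), for 0.2 s.
At the end, for the whole second after the job is handed in: Each wagon at rest on its own dock's track: wheels on the floor (4 mm), upright and level (0.1 rad), 12 mm across, 22 mm along from the middle, 0.2 rad in line, either way round. Blue tub level, its foot on the deck inside the yellow frame (8 mm across, 9 mm along, 4 mm high), at rest (all of step 2 and x of log_wagon in the frame of timber_dock between -0.012 and 0.012 m and y of log_wagon in the frame of timber_dock between -0.022 and 0.022 m and z of log_wagon in the frame of timber_dock between 0.011 and 0.019 m and angle between the y axis of log_wagon and the y axis of timber_dock, either way round below 0.2 rad and angle between each of log_wagon, box_car, flat_wagon's own z axis and vertical below 0.1 rad and linear speed of each of log_wagon, box_car, flat_wagon below 0.02 m/s and x of box_car in the frame of goods_dock between -0.012 and 0.012 m and y of box_car in the frame of goods_dock between -0.022 and 0.022 m and z of box_car in the frame of goods_dock between 0.011 and 0.019 m and angle between the y axis of box_car and the y axis of goods_dock, either way round below 0.2 rad and x of flat_wagon in the frame of container_dock between -0.012 and 0.012 m and y of flat_wagon in the frame of container_dock between -0.022 and 0.022 m and z of flat_wagon in the frame of container_dock between 0.011 and 0.019 m and angle between the y axis of flat_wagon and the y axis of container_dock, either way round below 0.2 rad); the robot touches nothing.
It fails at once if the red lower tub is lifted, dragged or shoved more than 12 mm (distance of lower_tub from where it was at the start of the episode above 0.012 m).
It fails at once if a wagon is tipped over (angle between any of log_wagon, box_car, flat_wagon's own z axis and vertical above 0.6 rad).
It fails at once if the paint jar is pushed more than 20 mm or knocked over (distance of paint_jar from where it was at the start of the episode above 0.02 m or angle between paint_jar's own z axis and vertical above 0.5 rad).
It also fails if it takes over 131 s, if anything falls off the work surface, if the arm or the gripper's body presses on something with over 40 N, if the wrist force passes 120 N, or if a joint passes its speed limit or range.

## Working session

There is one attempt and no reset: what is moved stays moved. The work goes in short steps, Python scripts to look and compute and a tool call to move; the robot and the scene stay as the last step left them, time stands still between calls to the robot, and variables do not carry over. Pictures are saved under pics/ and viewed, at most 14 in all, crops included, and the job is handed in when it is done.

Besides the shell and the picture viewer there is one more tool, called after "Emit:" by a JSON object that holds its "api" and its "payload". servo_tool: Moves the arm, as the interface text tells. Its arguments: {"type":"object","properties":{"moves":{"type":"array"}},"required":["moves"]}

```bash
mkdir -p pics; python3 - <<'E'
from cell import *
import cv2
for n in("scene","top"):
    p,d=read_camera(n); cv2.imwrite(f"pics/{n}0.png",p)
    c=get_calibration(n); print(n,c["K"].round(1).tolist(),c["R"].round(3).tolist(),c["t"].round(1).tolist())
s=state(); print(s["t"],s["eef_pos"],s["tcp_rot"],s["opening"])
E
```

```text
scene [[372.6, 0.0, 314.9], [0.0, 372.6, 198.9], [0.0, 0.0, 1.0]] [[0.468, -0.883, -0.025], [-0.389, -0.181, -0.903], [0.794, 0.432, -0.428]] [-108.5, 226.5, 663.2]
top [[365.4, 0.0, 311.5], [0.0, 365.4, 197.6], [0.0, 0.0, 1.0]] [[0.4, -0.916, 0.003], [-0.89, -0.39, -0.235], [0.217, 0.091, -0.972]] [-86.4, 417.8, 1164.7]
0.1 [ 270.54368709 -563.16974113  214.11937373] [-3.14060699e+00 -9.73576178e-05  4.47762297e-01] 1.0018199868919864
```

View pics/top0.png

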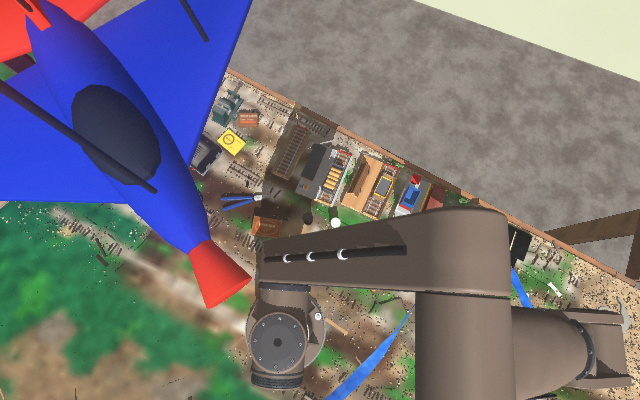

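View pics/scene0.png

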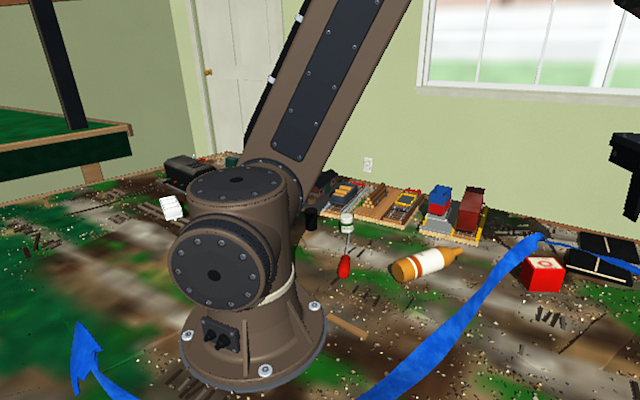

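The top view shows, left to right, the siding (290,150), then docks with the log wagon (318,180), flat wagon (382,187), and box car (435,198). The last is partly hidden by the arm, so I swing the arm away.

Emit:
{"api": "servo_tool", "payload": {"moves": [-0.1, 0, 0.1, 0, 1, -0.2, 0, 0.1, 0, 1, -0.3, 0, 0.1, 0, 1, -0.4, 0, 0.1, 0, 1, -0.45, 0, 0.1, 0, 1, -0.45, 0, 0.1, 0, 1, -0.45, 0, 0.1, 0, 1]}}

```text
t: 0.68
eef_pos: [89.5, -563.4, 254.6]
tcp_rot: [-3.141, -0.0, 0.445]
ft_force: [-1.4, 0.6, 0.2]
opening: 1.002
grip_force: 0.0
```

```bash
cat > h.py <<'E'
from cell import *
import cv2, numpy as np
def cloud(n):
    p,d=read_camera(n); c=get_calibration(n); K,R,t=[np.array(c[k],float) for k in("K","R","t")]
    v,u=np.mgrid[0:400,0:640]
    P=np.stack([(u-K[0,2])/K[0,0]*d,(v-K[1,2])/K[1,1]*d,d],-1)
    X=(P-t.ravel())@R
    X[d<=0]=np.nan
    return p,X
E
python3 - <<'E'
from h import *
p,X=cloud("top"); np.savez("top1.npz",p=p,X=X)
c=p[110:270,210:450]; cv2.imwrite("pics/top1c.png",cv2.resize(c,(780,520),interpolation=cv2.INTER_CUBIC))
for u,v in[(290,150),(318,180),(355,197),(382,187),(410,200),(335,222)]: print(u,v,X[v,u].round(0))
E
```

```text
290 150 [553. 230.  16.]
318 180 [490.  96.  19.]
355 197 [485. -44.  21.]
382 187 [ 551. -115.   34.]
410 200 [ 538. -213.   59.]
335 222 [373. -15.  46.]
```

View pics/top1c.png

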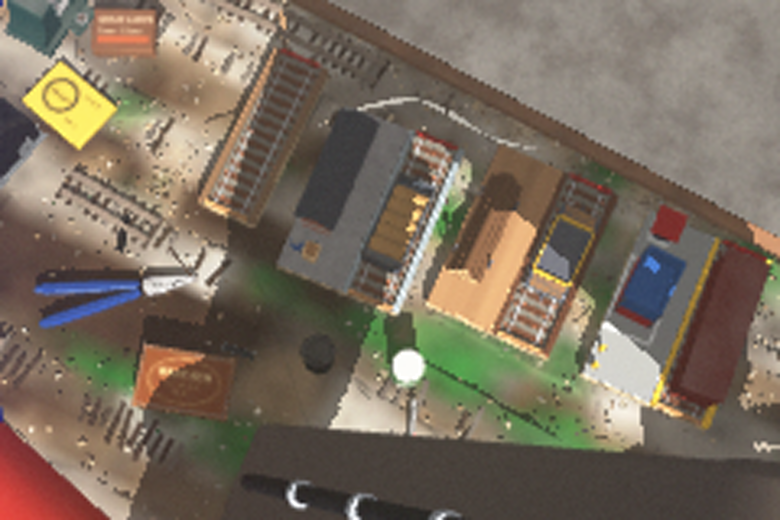

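The view shows siding, goods dock (log wagon), timber dock (flat wagon) and container dock (tubs at crop (650,280), box car on the right). The red buffers are at the far end. Next I fit the dock footprints.

```bash
python3 - <<'E'
from h import *
D=np.load("top1.npz");p,X=D["p"],D["X"]
Z=X[...,2]
# table noise
r=X[235:250,240:262]; print("table z",np.nanmean(r[...,2]),np.nanstd(r[...,2]))
m=((Z>11)&(Z<120)&(X[...,0]>420)&(X[...,0]<750)).astype(np.uint8)
n,l,st,_=cv2.connectedComponentsWithStats(m,connectivity=4)
for i in range(1,n):
    if st[i,4]<250: continue
    P=X[l==i]; rc=cv2.minAreaRect(P[:,:2].astype(np.float32)); print(i,st[i],[np.round(a,1) for a in rc])
vis=np.zeros((400,640,3),np.uint8); zz=np.clip(np.nan_to_num(Z)*3,0,255).astype(np.uint8)
vis=cv2.applyColorMap(zz,cv2.COLORMAP_JET)[110:270,210:450]; cv2.imwrite("pics/z1.png",cv2.resize(vis,(780,520),interpolation=cv2.INTER_NEAREST))
E
```

```text
table z -0.81003299113777 5.496840634119075
1 [212  78  32  48 602] [array([630.2, 506.8]), array([ 53.3, 172. ]), np.float64(85.5)]
12 [238 113  21  14 264] [array([597.8, 417.2]), array([49.3, 69.8]), np.float64(23.1)]
23 [271 124  40  56 968] [array([549.8, 226.2]), array([ 67.5, 193.5]), np.float64(89.4)]
29 [198 134  25  24 275] [array([442. , 489.2]), array([79.7, 46.5]), np.float64(77.7)]
35 [ 295  142   58   65 2179] [array([521.6,  86.9]), array([196.3, 139.4]), np.float64(1.0)]
44 [ 341  154   59   66 2196] [array([543.4, -78.4]), array([138.9, 195.6]), np.float64(88.2)]
45 [ 389  173   60   69 2392] [array([ 541.5, -256.8]), array([146.6, 201.1]), np.float64(89.1)]
96 [452 238  68  43 536] [array([ 481.7, -517.1]), array([ 83.6, 234.2]), np.float64(1.2)]
```

View pics/z1.png

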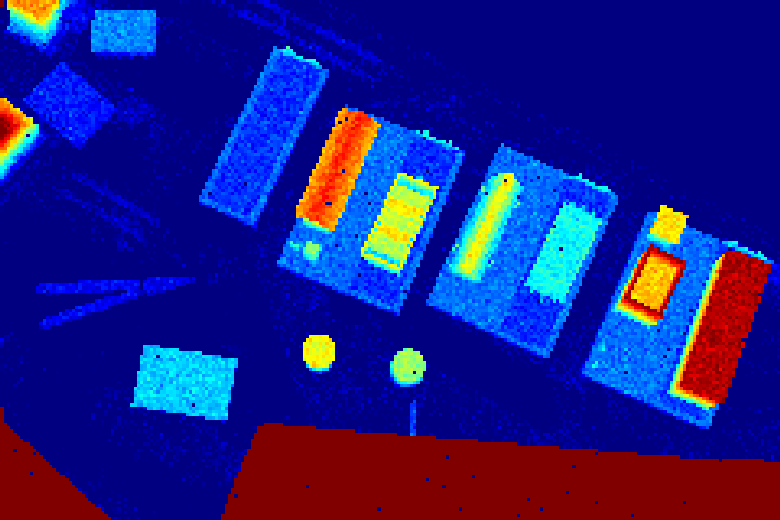

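The depth is clean and the rectangle sizes match the docks, so I refine docks and wagons with trimmed fits.

```bash
cat >> h.py <<'E'
def fit(P,rng=np.arange(-5,5.01,.2),q=1.0):
    best=None
    for a in rng:
        r=np.deg2rad(a); e=np.array([[np.cos(r),np.sin(r)],[-np.sin(r),np.cos(r)]])
        Q=P[:,:2]@e.T; lo,hi=np.percentile(Q,q,0),np.percentile(Q,100-q,0); s=hi-lo
        if best is None or s.prod()<best[0]: best=(s.prod(),e.T@((lo+hi)/2),s,a)
    return best[1:]   # centre xy, size(long x, across y), angle deg of long axis from world x
def local(X,o,a):   # dock frame: y=-long axis dir, x=left
    r=np.deg2rad(a); c,s=np.cos(r),np.sin(r); d=X[...,:2]-o
    return -d[...,0]*s+d[...,1]*c, -(d[...,0]*c+d[...,1]*s)
E
python3 - <<'E'
from h import *
D=np.load("top1.npz");p,X=D["p"],D["X"];Z=X[...,2]
C=dict(siding=(550,226,0),goods=(522,87,36.5),timber=(543,-78,36.5),container=(541,-257,36.5))
W=dict(goods=("log",34),timber=("flat",28),container=("box",74))
for k,(cx,cy,off) in C.items():
    P=X[(Z>11)&(Z<120)&(abs(X[...,0]-cx)<115)&(abs(X[...,1]-cy)<(50 if off==0 else 82))]
    c,s,a=fit(P,q=.4); r=np.deg2rad(a); o=c-off*np.array([-np.sin(r),np.cos(r)])
    print(k,"c",c.round(1),s.round(1),a.round(1),"origin",o.round(1))
    x,y=local(X,o,a)
    if k in W:
        w,z=W[k]; m=(Z>z)&(Z<110)&(abs(x)<32)&(abs(y)<88); c,s,aw=fit(X[m],q=.5); lx,ly=local(c,o,a)
        print("  ",w,c.round(1),s.round(1),aw.round(1),"local",lx.round(1),ly.round(1),"zmax",np.percentile(Z[m],[10,50,98]).round(1))
    m=(abs(y)<85)&(abs(x)>20)&(abs(x)<24); m2=(abs(abs(x)-29)<2)&(abs(y)<85)
    t=(Z>74)&(Z<110)&(abs(x-80)<30)&(abs(y)<45)
    if k=="container": c,s,aw=fit(X[t],q=1); print("  tub",c.round(1),s.round(1),aw,np.array(local(c,o,a)).round(1),np.percentile(Z[t],98))
E
```

```text
siding c [549.6 225.7] [192.3  66.1] -0.8 origin [549.6 225.7]
goods c [521.1  86.1] [193.2 136.8] 0.8 origin [521.6  49.6]
   log [509.6  52.1] [97.4 44.3] -0.6 local 2.7 11.9 zmax [42.5 49.5 57.6]
timber c [543.  -78.3] [193.1 137.6] -2.0 origin [ 541.7 -114.8]
   flat [ 553.9 -117.1] [103.2  43.4] -3.6 local -1.9 -12.3 zmax [29.7 32.7 38.8]
container c [ 538.6 -252. ] [193.2 136.8] 0.0 origin [ 538.6 -288.5]
   box [ 530.7 -287.3] [150.6  45.8] 0.6 local 1.2 7.9 zmax [78.4 81.3 86.2]
  tub [ 545.1 -208.1] [63.3 40.7] -3.1999999999999984 [80.4 -6.4] 87.42798396302584
```

```bash
python3 - <<'E'
from h import *
D=np.load("top1.npz");X=D["X"];Z=X[...,2]
s=state();print(s["eef_pos"],s["tcp_rot"],s["joints"])
m=(Z>150)&(X[...,0]<900)
u=np.arange(640)[None]+0*Z
for a,b in((0,130),(130,250)):
    P=X[m&(u>=a)&(u<b)]; print(np.nanmin(P,0).round(),np.nanmax(P,0).round())
for v,u in((350,210),(300,230),(190,200),(130,180),(100,230),(20,240)): print(v,u,X[v,u].round())
x,y=X[...,0],X[...,1]
# everything over 95 mm in the work region
m=(Z>95)&(x>380)&(x<760)&(y>-420)&(y<340); print(m.sum(), X[m][::40].round()[:12])
for a in ((300,330),(-60,0)),((350,480),(-60,0)),((350,480),(0,60)):pass
j=(Z>30)&(Z<60)&(x>330)&(x<420)&(y>-80)&(y<120); print(X[j][::12].round())
E
```

```text
[  90.51290617 -563.3679132   254.53059158] [-3.14145514e+00 -3.20900946e-04  4.46623138e-01] [-1.52736173e+00  3.74698989e-01  1.64271343e+00  2.67414851e-04
  1.12443265e+00 -4.03304038e-01]
[134.  42. 150.] [ 461. 1188. 1170.]
[-113.   -1.  202.] [ 262.  104. 1124.]
350 210 [-151.  188.    3.]
300 230 [  9. 199.  -2.]
190 200 [298. 461.  -5.]
130 180 [ 191.   54. 1087.]
100 230 [634. 502.  36.]
20 240 [ 250.   55. 1086.]
0 []
[[361.  87.  52.]
 [364.  70.  54.]
 [349.  89.  50.]
 [349.  82.  50.]
 [343.  83.  55.]
 [386. -10.  46.]
 [350.  61.  55.]
 [338.  80.  53.]
 [378.  -9.  48.]
 [343.  61.  50.]
 [384. -29.  44.]
 [373. -15.  46.]
 [368. -10.  48.]
 [368. -18.  45.]
 [370. -31.  43.]
 [364. -27.  30.]]
```

Emit:
{"api": "servo_tool", "payload": {"moves": [0.9, 0.5, -0.1, -0.1455, 0.68, 0.9, 0.5, -0.1, -0.1455, 0.68, 0.9, 0.5, -0.1, -0.1455, 0.68, 0.9, 0.5, -0.1, -0.1455, 0.68, 0.9, 0.5, -0.1, -0.1455, 0.68, 0.9, 0.5, -0.1, -0.1455, 0.68, 0.9, 0.5, -0.1, -0.1455, 0.68, 0.9, 0.5, -0.1, -0.1455, 0.68, 0.9, 0.5, -0.1, -0.1455, 0.68, 0.9, 0.5, -0.1, -0.1455, 0.68, 0.9, 0.5, -0.1, -0.1455, 0.68, 0.9, 0.5, -0.1, -0.1455, 0.68]}}

```text
t: 1.73
eef_pos: [453.3, -360.8, 213.9]
tcp_rot: [-3.141, 0.001, -0.004]
ft_force: [0.2, -0.1, 0.5]
opening: 0.677
grip_force: 0.0
```

Emit:
{"api": "servo_tool", "payload": {"moves": [0.1475, 1, -0.2, 0, 0.68, 0.1475, 1, -0.2, 0, 0.68, 0.1475, 1, -0.2, 0, 0.68, 0.1475, 1, -0.2, 0, 0.68, 0.1475, 1, -0.2, 0, 0.68, 0.1475, 1, -0.2, 0, 0.68, 0.1475, 1, -0.2, 0, 0.68, 0.1475, 1, -0.2, 0, 0.68, 0.1475, 1, -0.2, 0, 0.68, 0.1475, 1, -0.2, 0, 0.68, 0.1475, 1, -0.2, 0, 0.68, 0.1475, 1, -0.2, 0, 0.68]}}

```text
t: 2.73
eef_pos: [509.3, 37.8, 134.4]
tcp_rot: [3.141, 0.001, -0.006]
ft_force: [-0.0, -0.2, 0.2]
opening: 0.68
grip_force: 0.0
```

Emit:
{"api": "servo_tool", "payload": {"moves": [0, 0.038, 0, 0, 0.68, 0, 0.038, -0.08, 0, 0.68, 0, 0.038, -0.16, 0, 0.68, 0, 0.038, -0.22, 0, 0.68, 0, 0.038, -0.25, 0, 0.68, 0, 0.038, -0.264, 0, 0.68, 0, 0.038, -0.264, 0, 0.68, 0, 0.038, -0.264, 0, 0.3, 0, 0.038, -0.264, 0, 0.3, 0, 0.038, -0.264, 0, 0.3, 0, 0.038, -0.264, 0, 0.3, 0, 0.038, -0.264, 0, 0.3]}}

```text
t: 3.73
eef_pos: [510.1, 51.8, 29.9]
tcp_rot: [3.141, -0.002, -0.009]
ft_force: [-1.4, -1.5, 6.6]
opening: 0.467
grip_force: 30.0
```

Emit:
{"api": "servo_tool", "payload": {"moves": [0, 0, 0.04, 0, 0.3, 0, 0, 0.1, 0, 0.3, 0, 0, 0.17, 0, 0.3, 0, 0, 0.225, 0, 0.3, 0.01, 0.05, 0.23, 0, 0.3, 0.03, 0.13, 0.23, 0, 0.3, 0.05, 0.21, 0.23, 0, 0.3, 0.07, 0.29, 0.23, 0, 0.3, 0.085, 0.36, 0.23, 0, 0.3, 0.095, 0.41, 0.23, 0, 0.3, 0.1, 0.434, 0.23, 0, 0.3, 0.1, 0.434, 0.23, 0, 0.3]}}

```text
t: 4.73
eef_pos: [549.5, 226.9, 120.9]
tcp_rot: [3.142, -0.0, -0.007]
ft_force: [-0.5, -0.4, -0.9]
opening: 0.464
grip_force: 30.0
```

Emit:
{"api": "servo_tool", "payload": {"moves": [0, 0, -0.06, 0, 0.3, 0, 0, -0.13, 0, 0.3, 0, 0, -0.19, 0, 0.3, 0, 0, -0.215, 0, 0.3, 0, 0, -0.225, 0, 0.3, 0, 0, -0.229, 0, 0.3, 0, 0, -0.229, 0, 0.3, 0, 0, -0.229, 0, 0.3]}}

```text
t: 5.4
eef_pos: [550.2, 225.0, 30.6]
tcp_rot: [-3.141, -0.002, -0.01]
ft_force: [-0.5, -0.7, -0.7]
opening: 0.468
grip_force: 30.0
```

Emit:
{"api": "servo_tool", "payload": {"moves": [0, 0, -0.002, 0, 0.3, 0, 0, -0.002, 0, 0.68, 0, 0, -0.002, 0, 0.68, 0, 0, -0.002, 0, 0.68, 0, 0, 0.06, 0, 0.68, 0, 0, 0.15, 0, 0.68, 0, 0, 0.25, 0, 0.68, -0.02, -0.1, 0.3, 0, 0.68, -0.02, -0.2, 0.33, 0, 0.68, -0.03, -0.3, 0.33, 0, 0.68, -0.03, -0.4, 0.33, 0, 0.68, -0.03, -0.4, 0.33, 0, 0.68]}}

```text
t: 6.4
eef_pos: [537.6, 60.1, 162.0]
tcp_rot: [3.141, -0.001, -0.013]
ft_force: [1.5, -0.8, 0.3]
opening: 0.679
grip_force: 0.0
```

```bash
python3 - <<'E'
from h import *
p,X=cloud("top"); np.savez("top2.npz",p=p,X=X)
print(state()["eef_pos"])
c=p[110:270,210:450]; cv2.imwrite("pics/top2c.png",cv2.resize(c,(780,520),interpolation=cv2.INTER_CUBIC))
E
```

```text
[537.70192157  62.34688521 161.87470545]
```

View pics/top2c.png

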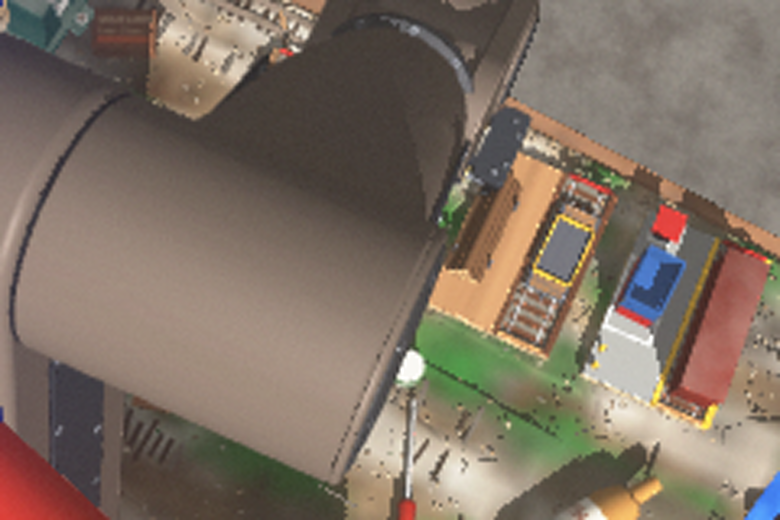

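The view shows the arm over siding and goods dock, with timber dock, flat wagon, tubs and box car undisturbed. Next is the box car.

Emit:
{"api": "servo_tool", "payload": {"moves": [-0.017, -0.1, 0, 0.006, 0.72, -0.017, -0.2, 0, 0.006, 0.72, -0.017, -0.3, 0, 0.006, 0.72, -0.017, -0.4, 0, 0.006, 0.72, -0.017, -0.5, 0, 0.006, 0.72, -0.017, -0.6, 0, 0.006, 0.72, -0.017, -0.7, 0, 0.006, 0.72, -0.017, -0.78, 0, 0.006, 0.72, -0.017, -0.84, 0, 0.006, 0.72, -0.017, -0.882, 0, 0.006, 0.72, -0.017, -0.882, 0, 0.006, 0.72, -0.017, -0.882, 0, 0.006, 0.72]}}

```text
t: 7.45
eef_pos: [531.0, -286.8, 161.1]
tcp_rot: [-3.141, 0.0, 0.009]
ft_force: [-0.6, 0.9, -0.2]
opening: 0.721
grip_force: 0.0
```

Emit:
{"api": "servo_tool", "payload": {"moves": [0, 0, -0.09, 0, 0.72, 0, 0, -0.18, 0, 0.72, 0, 0, -0.25, 0, 0.72, 0, 0, -0.29, 0, 0.72, 0, 0, -0.305, 0, 0.72, 0, 0, -0.305, 0, 0.72, 0, 0, -0.305, 0, 0.3, 0, 0, -0.305, 0, 0.3, 0, 0, -0.305, 0, 0.3, 0, 0, -0.305, 0, 0.3, 0, 0, -0.305, 0, 0.3]}}

```text
t: 8.37
eef_pos: [531.2, -287.7, 40.5]
tcp_rot: [3.14, -0.001, 0.009]
ft_force: [-0.4, 0.5, 5.9]
opening: 0.481
grip_force: 30.0
```

Emit:
{"api": "servo_tool", "payload": {"moves": [0, 0, 0.04, 0, 0.3, 0, 0, 0.1, 0, 0.3, 0, 0, 0.18, 0, 0.3, 0, 0, 0.24, 0, 0.3, 0, 0.03, 0.26, 0, 0.3, 0, 0.1, 0.26, 0, 0.3, 0, 0.19, 0.26, 0, 0.3, 0, 0.28, 0.26, 0, 0.3, 0, 0.37, 0.26, 0, 0.3, 0, 0.44, 0.26, 0, 0.3, 0, 0.5, 0.26, 0, 0.3, 0, 0.5, 0.26, 0, 0.3]}}

```text
t: 9.37
eef_pos: [529.7, -83.0, 142.8]
tcp_rot: [-3.141, 0.002, 0.013]
ft_force: [0.3, 0.9, -2.4]
opening: 0.484
grip_force: 30.0
```

```bash
python3 - <<'E'
from h import *
s=state(); print(s["eef_pos"],s["grip_force"])
p,X=cloud("top"); np.savez("top3.npz",p=p,X=X);Z=X[...,2]
P=X[(Z>11)&(Z<100)&(abs(X[...,0]-541)<115)&(abs(X[...,1]+257)<82)]
c,sz,a=fit(P,q=.4); r=np.deg2rad(a); print(c,sz,a,c-36.5*np.array([-np.sin(r),np.cos(r)]))
E
```

```text
[529.65287706 -83.04286796 142.75412274] 29.994952976703644
[ 538.54651192 -253.99168485] [192.85780782 137.76021692] -0.5999999999999961 [ 538.1642918  -290.48968353]
```

Emit:
{"api": "servo_tool", "payload": {"moves": [-0.01, 0.06, 0, 0, 0.3, -0.02, 0.14, 0, 0, 0.3, -0.023, 0.22, 0, 0, 0.3, -0.023, 0.29, 0, 0, 0.3, -0.023, 0.33, 0, 0, 0.3, -0.023, 0.343, 0, 0, 0.3, -0.023, 0.343, 0, 0, 0.3, -0.023, 0.343, -0.06, 0, 0.3, -0.023, 0.343, -0.14, 0, 0.3, -0.023, 0.343, -0.2, 0, 0.3, -0.023, 0.343, -0.235, 0, 0.3, -0.023, 0.343, -0.25, 0, 0.3]}}

```text
t: 10.42
eef_pos: [520.8, 48.3, 41.2]
tcp_rot: [3.142, 0.003, 0.008]
ft_force: [0.1, 0.7, -1.3]
opening: 0.487
grip_force: 30.0
```

Emit:
{"api": "servo_tool", "payload": {"moves": [0, 0, -0.004, 0, 0.3, 0, 0, -0.008, 0, 0.3, 0, 0, -0.008, 0, 0.3, 0, 0, -0.008, 0, 0.3]}}

```text
t: 10.75
eef_pos: [522.1, 49.6, 41.1]
tcp_rot: [3.141, -0.002, 0.009]
ft_force: [-0.5, 0.3, -1.6]
opening: 0.482
grip_force: 30.0
```

Emit:
{"api": "servo_tool", "payload": {"moves": [0, 0, -0.002, 0, 0.72, 0, 0, -0.002, 0, 0.72, 0, 0, -0.002, 0, 0.72, 0, 0, 0.05, 0, 0.72, 0, 0, 0.13, 0, 0.72, 0, 0, 0.21, 0, 0.68, 0, 0, 0.275, 0, 0.68, 0.04, -0.1, 0.275, -0.01, 0.68, 0.06, -0.2, 0.275, -0.02, 0.68, 0.08, -0.3, 0.275, -0.023, 0.68, 0.081, -0.4, 0.275, -0.023, 0.68, 0.081, -0.417, 0.275, -0.023, 0.68]}}

```text
t: 11.75
eef_pos: [554.5, -121.9, 150.4]
tcp_rot: [3.14, -0.001, -0.066]
ft_force: [-0.5, -0.2, 1.0]
opening: 0.677
grip_force: 0.0
```

```bash
python3 - <<'E'
from h import *
s=state(); print(s["eef_pos"],s["tcp_rot"])
p,X=cloud("top"); np.savez("top4.npz",p=p,X=X);Z=X[...,2]
c=p[110:270,210:450]; cv2.imwrite("pics/top4c.png",cv2.resize(c,(780,520),interpolation=cv2.INTER_CUBIC))
E
```

```text
[ 554.45474695 -121.91353693  150.44907344] [ 3.14040773e+00 -1.27758415e-03 -6.58456955e-02]
```

View pics/top4c.png

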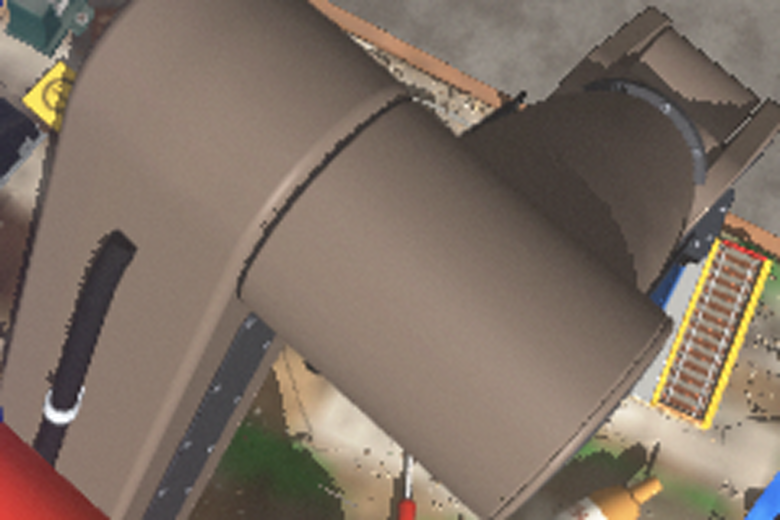

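Emit:
{"api": "servo_tool", "payload": {"moves": [0, 0, -0.09, 0, 0.68, 0, 0, -0.18, 0, 0.68, 0, 0, -0.25, 0, 0.68, 0, 0, -0.29, 0, 0.68, 0, 0, -0.308, 0, 0.68, 0, 0, -0.313, 0, 0.68, 0, 0, -0.313, 0, 0.68, 0, 0, -0.313, 0, 0.3, 0, 0, -0.313, 0, 0.3, 0, 0, -0.313, 0, 0.3, 0, 0, -0.313, 0, 0.3, 0, 0, -0.313, 0, 0.3]}}

```text
t: 12.8
eef_pos: [554.3, -117.1, 25.8]
tcp_rot: [3.141, -0.001, -0.063]
ft_force: [-0.8, 0.9, 6.6]
opening: 0.459
grip_force: 30.0
```

```bash
python3 - <<'E'
from h import *
D=np.load("top4.npz");p,X=D["p"],D["X"];Z=X[...,2]
h=cv2.cvtColor(p,cv2.COLOR_BGR2HSV)
m=(h[...,0]>20)&(h[...,0]<35)&(h[...,1]>150)&(h[...,2]>100)&(abs(Z-20)<8)&(abs(X[...,0]-538)<100)&(abs(X[...,1]+290)<45)
P=X[m]
for side in(-1,1):
    q=P[(P[:,1]+290.5)*side>18]; f=np.polyfit(q[:,0]-538,q[:,1],1); print(side,len(q),f, "x range",q[:,0].min(),q[:,0].max())
E
```

```text
-1 123 [-1.85454921e-02 -3.18948055e+02] x range 441.61967461110044 632.530014672891
1 75 [-1.31609639e-02 -2.62365645e+02] x range 442.38509533187187 635.0136336829429
```

Emit:
{"api": "servo_tool", "payload": {"moves": [0, 0, 0.04, 0, 0.3, 0, 0, 0.1, 0, 0.3, 0, 0, 0.18, 0, 0.3, 0, 0, 0.24, 0, 0.3, -0.01, -0.04, 0.26, 0.005, 0.3, -0.02, -0.12, 0.26, 0.01, 0.3, -0.03, -0.2, 0.26, 0.015, 0.3, -0.039, -0.28, 0.26, 0.015, 0.3, -0.039, -0.35, 0.26, 0.015, 0.3, -0.039, -0.4, 0.26, 0.015, 0.3, -0.039, -0.434, 0.26, 0.015, 0.3, -0.039, -0.434, 0.26, 0.015, 0.3]}}

```text
t: 13.8
eef_pos: [538.2, -292.8, 128.8]
tcp_rot: [3.141, -0.0, -0.018]
ft_force: [-1.0, 0.1, -1.3]
opening: 0.462
grip_force: 30.0
```

Emit:
{"api": "servo_tool", "payload": {"moves": [0, 0, -0.06, 0, 0.3, 0, 0, -0.13, 0, 0.3, 0, 0, -0.2, 0, 0.3, 0, 0, -0.24, 0, 0.3, 0, 0, -0.253, 0, 0.3, 0, 0, -0.258, 0, 0.3, 0, 0, -0.258, 0, 0.3, 0, 0, -0.258, 0, 0.3, 0, 0, -0.258, 0, 0.3]}}

```text
t: 14.55
eef_pos: [538.9, -290.3, 26.6]
tcp_rot: [3.141, -0.001, -0.015]
ft_force: [0.5, -0.0, -1.5]
opening: 0.459
grip_force: 30.0
```

Emit:
{"api": "servo_tool", "payload": {"moves": [0, 0, -0.002, 0, 0.68, 0, 0, -0.002, 0, 0.68, 0, 0, -0.002, 0, 0.68, 0, 0, 0.05, 0, 0.68, 0, 0, 0.14, 0, 0.68, 0, 0, 0.24, 0, 0.68, 0, 0, 0.31, 0, 0.68, 0, 0.1, 0.34, 0, 0.68, 0, 0.2, 0.34, 0, 0.68, 0, 0.3, 0.34, 0, 0.68, 0, 0.4, 0.34, 0, 0.68, 0, 0.5, 0.34, 0, 0.68]}}

```text
t: 15.55
eef_pos: [538.1, -89.0, 162.2]
tcp_rot: [3.141, -0.001, -0.016]
ft_force: [0.9, -0.0, -0.0]
opening: 0.683
grip_force: 0.0
```

```bash
python3 - <<'E'
from h import *
s=state(); print(s["eef_pos"],s["tcp_rot"])
p,X=cloud("top"); Z=X[...,2]; o=np.array([538.2,-290.6]);x,y=local(X,o,-.9)
m=(Z>28)&(Z<60)&(abs(x)<32)&(abs(y)<88); c,sz,a=fit(X[m],q=.5); print("flat",m.sum(),c,sz,a,local(c,o,-.9),np.percentile(Z[m],[10,50,90]))
t=(Z>74)&(Z<110)&(abs(x-80)<30)&(abs(y)<45); c,sz,a=fit(X[t],q=1); print("tub",t.sum(),c,sz,a)
for o,a,n in(((549.6,225.7),-.8,"siding"),((521.6,49.6),.8,"goods")):
    x,y=local(X,np.array(o),a); z0=34 if n=="siding" else 74
    m=(Z>z0)&(Z<100)&(abs(x)<32)&(abs(y)<88)
    if m.sum()>50: c,sz,aw=fit(X[m],q=.5); print(n,m.sum(),c,sz,aw,local(c,np.array(o),a))
cv2.imwrite("pics/top5c.png",cv2.resize(p[110:270,210:450],(780,520),interpolation=cv2.INTER_CUBIC))
E
```

```text
[538.11195489 -88.96661447 162.20995003] [ 3.14134969e+00 -6.57522571e-04 -1.62268742e-02]
flat 392 [ 536.62763121 -291.28120899] [104.55442557  44.18077886] -1.1999999999999966 (np.float64(-0.7058226460685675), np.float64(1.5614748435285664)) [29.43951373 32.76464226 36.59038597]
tub 76 [ 544.93995697 -207.92686003] [63.59465886 40.12732703] -3.999999999999999
```

View pics/top5c.png

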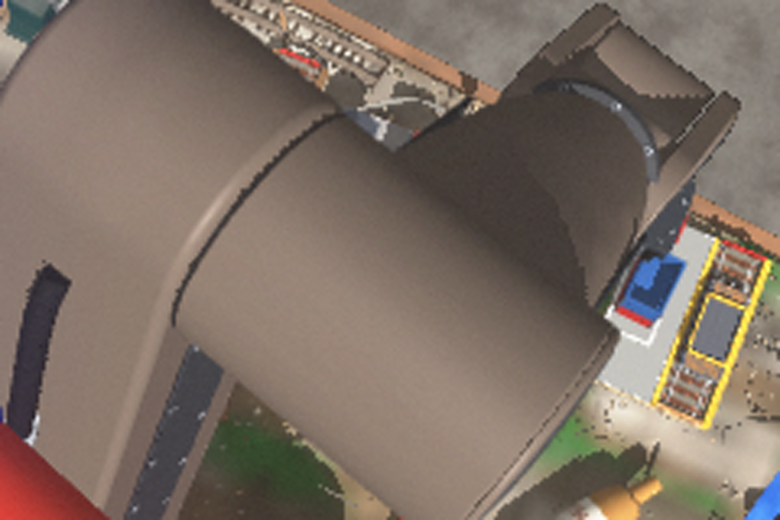

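The flat wagon sits centred at the container dock. Now I fetch the log wagon from the siding.

Emit:
{"api": "servo_tool", "payload": {"moves": [0.029, 0.1, 0, 0, 0.68, 0.029, 0.2, 0, 0, 0.68, 0.029, 0.3, 0, 0, 0.68, 0.029, 0.4, 0, 0, 0.68, 0.029, 0.5, 0, 0, 0.68, 0.029, 0.6, 0, 0, 0.68, 0.029, 0.68, 0, 0, 0.68, 0.029, 0.74, 0, 0, 0.68, 0.029, 0.78, 0, 0, 0.68, 0.029, 0.79, 0, 0, 0.68, 0.029, 0.79, 0, 0, 0.68, 0.029, 0.79, 0, 0, 0.68]}}

```text
t: 16.6
eef_pos: [550.0, 224.8, 161.8]
tcp_rot: [3.141, 0.0, -0.016]
ft_force: [0.4, -0.6, 1.6]
opening: 0.679
grip_force: 0.0
```

Emit:
{"api": "servo_tool", "payload": {"moves": [0, 0, -0.09, 0, 0.68, 0, 0, -0.18, 0, 0.68, 0, 0, -0.26, 0, 0.68, 0, 0, -0.31, 0, 0.68, 0, 0, -0.326, 0, 0.68, 0, 0, -0.331, 0, 0.68, 0, 0, -0.331, 0, 0.68, 0, 0, -0.331, 0, 0.3, 0, 0, -0.331, 0, 0.3, 0, 0, -0.331, 0, 0.3, 0, 0, -0.331, 0, 0.3, 0, 0, -0.331, 0, 0.3]}}

```text
t: 17.6
eef_pos: [550.4, 225.5, 30.3]
tcp_rot: [-3.141, -0.001, -0.016]
ft_force: [-0.8, -0.3, 6.1]
opening: 0.464
grip_force: 30.0
```

Emit:
{"api": "servo_tool", "payload": {"moves": [0, 0, 0.04, 0, 0.3, 0, 0, 0.1, 0, 0.3, 0, 0, 0.18, 0, 0.3, 0, 0, 0.24, 0, 0.3, 0, -0.03, 0.26, 0, 0.3, 0, -0.1, 0.26, 0, 0.3, 0, -0.18, 0.26, 0, 0.3, 0, -0.26, 0.26, 0, 0.3, 0, -0.34, 0.26, 0, 0.3, 0, -0.42, 0.26, 0, 0.3, -0.01, -0.5, 0.26, 0, 0.3, -0.021, -0.58, 0.26, -0.006, 0.3]}}

```text
t: 18.6
eef_pos: [540.8, -8.6, 132.7]
tcp_rot: [3.141, 0.001, -0.034]
ft_force: [0.7, 0.2, -0.5]
opening: 0.465
grip_force: 30.0
```

Emit:
{"api": "servo_tool", "payload": {"moves": [0, -0.08, 0, 0, 0.3, 0, -0.15, 0, 0, 0.3, 0, -0.21, 0, 0, 0.3, 0, -0.25, 0, 0, 0.3, 0, -0.271, 0, 0, 0.3, 0, -0.271, 0, 0, 0.3, 0, -0.271, 0, 0, 0.3, 0, -0.271, -0.06, 0, 0.3, 0, -0.271, -0.13, 0, 0.3, 0, -0.271, -0.2, 0, 0.3, 0, -0.271, -0.24, 0, 0.3, 0, -0.271, -0.25, 0, 0.3]}}

```text
t: 19.6
eef_pos: [540.3, -113.3, 30.8]
tcp_rot: [-3.14, 0.004, -0.033]
ft_force: [0.5, -1.0, -1.6]
opening: 0.467
grip_force: 30.0
```

Emit:
{"api": "servo_tool", "payload": {"moves": [0, 0, -0.005, 0, 0.3, 0, 0, -0.009, 0, 0.3, 0, 0, -0.009, 0, 0.3, 0, 0, -0.009, 0, 0.3]}}

```text
t: 19.93
eef_pos: [542.2, -114.9, 30.9]
tcp_rot: [3.141, -0.002, -0.034]
ft_force: [-0.5, 0.3, -0.6]
opening: 0.466
grip_force: 30.0
```

Emit:
{"api": "servo_tool", "payload": {"moves": [0, 0, -0.002, 0, 0.68, 0, 0, -0.002, 0, 0.68, 0, 0, -0.002, 0, 0.68, 0, 0, 0.06, 0, 0.68, 0, 0, 0.15, 0, 0.68, 0, 0, 0.25, 0, 0.68, 0, 0, 0.34, 0, 0.68, -0.05, -0.09, 0.37, 0, 0.68, -0.1, -0.18, 0.37, 0, 0.68, -0.15, -0.27, 0.37, 0, 0.68, -0.2, -0.36, 0.37, 0, 0.68, -0.25, -0.45, 0.37, 0, 0.68]}}

```text
t: 20.93
eef_pos: [440.4, -296.4, 178.4]
tcp_rot: [3.141, -0.001, -0.034]
ft_force: [1.9, -1.4, 0.8]
opening: 0.679
grip_force: 0.0
```

Emit:
{"api": "servo_tool", "payload": {"moves": [-0.05, -0.09, 0, 0, 0.68, -0.1, -0.18, 0, 0, 0.68, -0.15, -0.27, 0, 0, 0.68, -0.2, -0.36, 0, 0, 0.68, -0.25, -0.45, 0, 0, 0.68, -0.33, -0.5, 0, 0, 0.68, -0.42, -0.53, 0, 0, 0.68, -0.51, -0.55, 0, 0, 0.68, -0.6, -0.55, 0, 0, 0.68, -0.6, -0.55, 0, 0, 0.68]}}

```text
t: 21.77
eef_pos: [196.8, -515.2, 177.9]
tcp_rot: [-3.141, 0.001, -0.038]
ft_force: [-0.1, -0.3, 0.3]
opening: 0.679
grip_force: 0.0
```

```bash
python3 - <<'E'
from h import *
print(state()["eef_pos"])
p,X=cloud("top"); Z=X[...,2]
for n,o,a,z0 in(("log/timber",(541.7,-114.8),-2.,34),("box/goods",(521.6,49.6),.8,74),("flat/cont",(538.2,-290.6),-.9,28)):
    o=np.array(o); x,y=local(X,o,a); m=(Z>z0)&(Z<110)&(abs(x)<32)&(abs(y)<88)
    c,sz,aw=fit(X[m],q=.5); print(n,m.sum(),c.round(1),sz.round(1),aw.round(1),np.array(local(c,o,a)).round(1),np.percentile(Z[m],[10,50,98]).round(1))
t=(Z>74)&(Z<110)&(abs(x-80)<30)&(abs(y)<45); c,sz,a=fit(X[t],np.arange(-8,8,.2),q=1); print("tub",t.sum(),c,sz,a)
m=(Z>34)&(Z<39)&(abs(x)<26)&(abs(y)<45); c,sz,a=fit(X[m],q=1); print("frame",m.sum(),c,sz,a)
cv2.imwrite("pics/top6c.png",cv2.resize(p[110:270,210:450],(780,520),interpolation=cv2.INTER_CUBIC))
E
```

```text
[ 196.75006644 -515.20243453  177.89469545]
log/timber 365 [ 542.  -116.1] [97.2 44.3] -1.8 [-1.3 -0.3] [42.3 49.6 58. ]
box/goods 621 [521.7  49.3] [151.5  45.6] 1.0 [-0.3 -0.1] [77.9 80.8 85.8]
flat/cont 333 [ 540.8 -290.9] [97.9 44.1] -0.4 [-0.2 -2.6] [30.  33.2 38.9]
tub 91 [ 545.31038233 -208.12347895] [62.83317352 40.83675928] -3.1999999999999957
frame 116 [ 537.97622851 -290.88896632] [78.20366995 43.93304901] -0.19999999999999574
```

View pics/top6c.png

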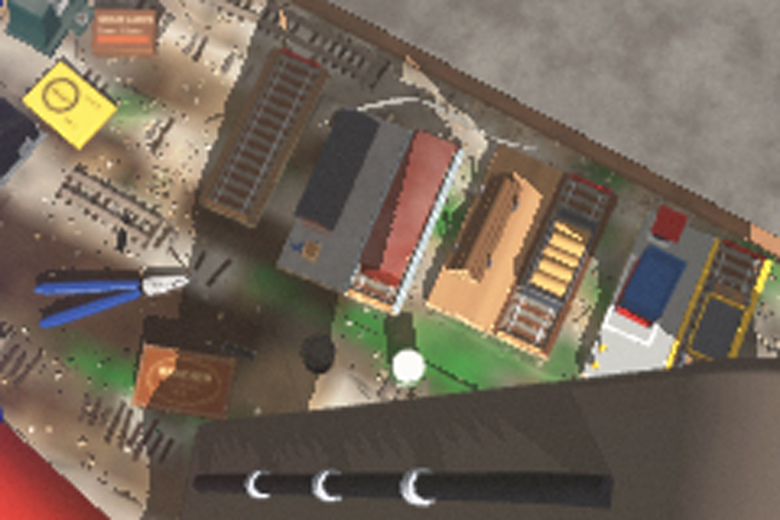

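The view shows the box car at the goods shed, the log wagon beside the log pile, the flat wagon at the container dock and the jar untouched, all within 3 mm. I look once more at the yellow frame from a clear pose, then take the tub.

Emit:
{"api": "servo_tool", "payload": {"moves": [0.08, 0.06, 0, 0, 0.68, 0.16, 0.12, 0, 0, 0.68, 0.24, 0.18, 0, 0, 0.68, 0.32, 0.24, 0, 0, 0.68, 0.4, 0.3, 0, 0, 0.68, 0.48, 0.36, 0, 0, 0.68, 0.55, 0.42, 0, 0, 0.68, 0.62, 0.49, 0, 0, 0.68, 0.68, 0.57, 0, 0, 0.68, 0.74, 0.65, 0, 0, 0.68, 0.79, 0.73, 0, 0, 0.68, 0.82, 0.82, 0, 0, 0.68]}}

```text
t: 22.82
eef_pos: [532.0, -184.6, 178.0]
tcp_rot: [3.141, -0.001, -0.033]
ft_force: [0.7, -1.1, -0.4]
opening: 0.684
grip_force: 0.0
```

Emit:
{"api": "servo_tool", "payload": {"moves": [0.01, 0.1, 0, 0, 0.68, 0.03, 0.2, 0, 0, 0.68, 0.03, 0.25, 0, 0, 0.68, 0.03, 0.25, 0, 0, 0.68, 0.03, 0.25, 0, 0, 0.68]}}

```text
t: 23.23
eef_pos: [542.1, -85.3, 178.1]
tcp_rot: [3.141, -0.0, -0.031]
ft_force: [0.2, -1.2, -0.2]
opening: 0.675
grip_force: 0.0
```

```bash
python3 - <<'E'
from h import *
s=state();print(s["eef_pos"],s["tcp_rot"])
p,X=cloud("top"); Z=X[...,2]; o=np.array([538.2,-290.6]); x,y=local(X,o,-.9)
h=cv2.cvtColor(p,cv2.COLOR_BGR2HSV); m=(h[...,0]>18)&(h[...,0]<36)&(h[...,1]>120)&(h[...,2]>80)&(Z>28)&(Z<46)&(abs(x)<25)&(abs(y)<50)
c,sz,a=fit(X[m],q=1); print("frame yellow",m.sum(),c,sz,a)
m=(Z>34.5)&(Z<42)&(abs(x)<25)&(abs(y)<40); c,sz,a=fit(X[m],q=2); print("frame z",m.sum(),c,sz,a)
t=(Z>74)&(Z<110)&(abs(x-80)<30)&(abs(y)<45); c,sz,a=fit(X[t],np.arange(-8,8,.2),q=1); print("tub",t.sum(),c,sz,a,np.percentile(Z[t],[50,90]))
b=(h[...,0]>100)&(h[...,0]<130)&(h[...,1]>120)&(Z>60)&(abs(x-80)<30)&(abs(y)<45); c,sz,a=fit(X[b],np.arange(-8,8,.2),q=.5); print("blue",b.sum(),c,sz,a)
E
```

```text
[542.08233491 -85.33922027 178.0697669 ] [ 3.14142156e+00 -3.65959250e-04 -3.12885526e-02]
frame yellow 70 [ 537.41213106 -291.42927132] [68.77168639 44.00525038] -0.9999999999999964
frame z 91 [ 538.12746033 -291.34751412] [76.64613657 43.65203861] -1.1999999999999966
tub 87 [ 545.15079122 -207.99108932] [62.91023832 40.87363624] -3.7999999999999963 [81.53731005 84.56011   ]
blue 140 [ 544.59357903 -208.07540524] [62.89368427 40.36677125] -4.399999999999997
```

Emit:
{"api": "servo_tool", "payload": {"moves": [0.009, -0.09, 0, -0.01, 0.68, 0.009, -0.18, 0, -0.01, 0.68, 0.009, -0.26, 0, -0.01, 0.68, 0.009, -0.303, 0, -0.01, 0.68, 0.009, -0.303, 0, -0.01, 0.68, 0.009, -0.303, -0.05, -0.01, 0.68, 0.009, -0.303, -0.12, -0.01, 0.68, 0.009, -0.303, -0.2, -0.01, 0.68, 0.009, -0.303, -0.25, -0.01, 0.68, 0.009, -0.303, -0.28, -0.01, 0.68, 0.009, -0.303, -0.292, -0.01, 0.68, 0.009, -0.303, -0.292, -0.01, 0.68]}}

```text
t: 24.28
eef_pos: [544.8, -208.2, 60.2]
tcp_rot: [-3.141, 0.002, -0.066]
ft_force: [1.3, 0.1, -0.1]
opening: 0.678
grip_force: 0.0
```

Emit:
{"api": "servo_tool", "payload": {"moves": [0, 0, 0, 0, 0.6, 0, 0, 0, 0, 0.5, 0, 0, 0, 0, 0.4, 0, 0, 0, 0, 0.3, 0, 0, 0, 0, 0.3, 0, 0, 0, 0, 0.3]}}

```text
t: 24.78
eef_pos: [545.5, -208.3, 61.7]
tcp_rot: [3.141, -0.001, -0.066]
ft_force: [-0.1, 0.4, 5.7]
opening: 0.422
grip_force: 29.9
```

Emit:
{"api": "servo_tool", "payload": {"moves": [0, 0, 0.015, 0, 0.3, 0, 0, 0.04, 0, 0.3, 0, 0, 0.08, 0, 0.3, 0, 0, 0.13, 0, 0.3, 0, 0, 0.15, 0, 0.3, -0.005, -0.05, 0.15, 0.006, 0.3, -0.01, -0.11, 0.15, 0.012, 0.3, -0.018, -0.17, 0.15, 0.0155, 0.3, -0.018, -0.2, 0.15, 0.0155, 0.3, -0.018, -0.208, 0.15, 0.0155, 0.3, -0.018, -0.208, 0.15, 0.0155, 0.3, -0.018, -0.208, 0.15, 0.0155, 0.3]}}

```text
t: 25.78
eef_pos: [538.0, -290.6, 120.9]
tcp_rot: [-3.141, 0.0, -0.017]
ft_force: [0.2, -1.1, -0.1]
opening: 0.419
grip_force: 29.9
```

```bash
python3 - <<'E'
from h import *
s=state();print(s["eef_pos"],s["tcp_rot"],s["opening"])
p,X=cloud("top"); print(state()["ft_force"])
p2,X2=cloud("scene")
a=cv2.resize(p[140:260,360:460],(390,468),interpolation=cv2.INTER_CUBIC)
b=cv2.resize(p2[150:270,400:500],(390,468),interpolation=cv2.INTER_CUBIC)
cv2.imwrite("pics/tub7.png",np.hstack([a,b]))
x,y=local(X,np.array([545,-208.]),-3.8); h=cv2.cvtColor(p,cv2.COLOR_BGR2HSV)
m=(abs(x)<25)&(abs(y)<40)&(X[...,2]>35); print("where tubs stood",m.sum(),np.percentile(X[m][:,2],[20,50,90]) if m.sum() else "",fit(X[m&(X[...,2]<65)]) )
E
```

```text
[ 537.986536   -290.55146689  120.92669619] [-3.14115734e+00  4.71653945e-04 -1.74051306e-02] 0.4186760206313085
[-0.10703358  0.38976489 -0.59001305]Traceback (most recent call last):
  File "<stdin>", line 9, in <module>
  File "h.py", line 14, in fit
    Q=P[:,:2]@e.T; lo,hi=np.percentile(Q,q,0),np.percentile(Q,100-q,0); s=hi-lo
                         ~~~~~~~~~~~~~^^^^^^^
    return _quantile_unchecked(
        a, q, axis, out, overwrite_input, method, keepdims, weights)
    return _ureduce(a,
                    func=_quantile_ureduce_func,
    ...<5 lines>...
                    overwrite_input=overwrite_input,
                    method=method)
    r = func(a, **kwargs)
    result = _quantile(arr,
                       quantiles=q,
    ...<2 lines>...
                       out=out,
                       weights=wgt)
    slices_having_nans = np.isnan(arr[-1, ...])
                                  ~~~^^^^^^^^^
IndexError: index -1 is out of bounds for axis 0 with size 0
```

View pics/tub7.png

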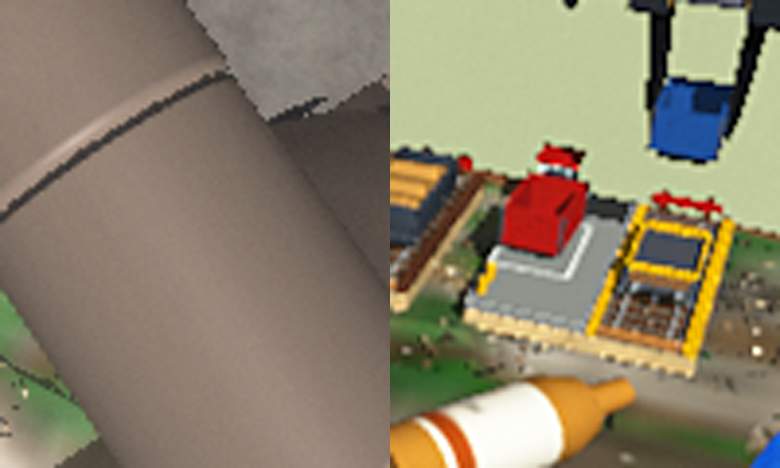

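The red tub stands where it was, and the blue one hangs level over the yellow frame. Lowering it now.

Emit:
{"api": "servo_tool", "payload": {"moves": [0, 0, -0.04, 0, 0.3, 0, 0, -0.09, 0, 0.3, 0, 0, -0.13, 0, 0.3, 0, 0, -0.16, 0, 0.3, 0, 0, -0.175, 0, 0.3, 0, 0, -0.183, 0, 0.3, 0, 0, -0.187, 0, 0.3, 0, 0, -0.187, 0, 0.3, 0, 0, -0.187, 0, 0.3]}}

```text
t: 26.63
eef_pos: [538.3, -291.5, 46.9]
tcp_rot: [3.141, -0.001, -0.017]
ft_force: [-0.1, 0.7, 0.3]
opening: 0.418
grip_force: 29.9
```

Emit:
{"api": "servo_tool", "payload": {"moves": [0, 0, -0.002, 0, 0.3, 0, 0, -0.003, 0, 0.3, 0, 0, -0.003, 0, 0.3]}}

```text
t: 26.88
eef_pos: [538.3, -291.6, 45.6]
tcp_rot: [3.141, -0.001, -0.017]
ft_force: [0.8, -0.7, 2.3]
opening: 0.418
grip_force: 29.9
```

Emit:
{"api": "servo_tool", "payload": {"moves": [0, 0, 0, 0, 0.47, 0, 0, 0, 0, 0.55, 0, 0, 0, 0, 0.65, 0, 0, 0, 0, 0.65, 0, 0, 0.03, 0, 0.65, 0, 0, 0.1, 0, 0.65, 0, 0, 0.19, 0, 0.65, 0, 0, 0.27, 0, 0.65, 0, 0.09, 0.32, 0, 0.65, 0, 0.19, 0.32, 0, 0.65, 0, 0.29, 0.32, 0, 0.65, 0, 0.39, 0.32, 0, 0.65]}}

```text
t: 27.88
eef_pos: [537.7, -134.0, 174.4]
tcp_rot: [3.141, -0.001, -0.018]
ft_force: [0.5, 0.3, -0.1]
opening: 0.649
grip_force: 0.0
```

Emit:
{"api": "servo_tool", "payload": {"moves": [0, 0.08, 0, 0, 0.65, 0, 0.12, 0, 0, 0.65, 0, 0.12, 0, 0, 0.65, 0, 0.12, 0, 0, 0.65]}}

```text
t: 28.22
eef_pos: [538.2, -86.9, 173.9]
tcp_rot: [3.141, -0.001, -0.015]
ft_force: [0.1, -0.8, -0.2]
opening: 0.649
grip_force: 0.0
```

```bash
python3 - <<'E'
from h import *
s=state();print(s["t"],s["eef_pos"])
p,X=cloud("top"); Z=X[...,2]; p2,X2=cloud("scene")
x,y=local(X,np.array([537.7,-291.2]),-1.); h=cv2.cvtColor(p,cv2.COLOR_BGR2HSV)
t=(Z>57)&(Z<90)&(abs(x)<32)&(abs(y)<50); c,sz,a=fit(X[t],q=1); print("blue",t.sum(),c,sz,a,np.array(local(c,np.array([537.7,-291.2]),-1.)),np.percentile(Z[t],[50,90,98]))
m=(h[...,0]>18)&(h[...,0]<36)&(h[...,1]>120)&(h[...,2]>80)&(Z>28)&(Z<46)&(abs(x)<25)&(abs(y)<50); print("frame",fit(X[m],q=1))
r=(Z>46)&(Z<70)&(abs(x-83)<30)&(abs(y)<45); print("red",fit(X[r],np.arange(-8,8,.2),q=1))
a=cv2.resize(p[140:260,360:460],(390,468),interpolation=cv2.INTER_CUBIC)
b=cv2.resize(p2[150:270,400:500],(390,468),interpolation=cv2.INTER_CUBIC)
cv2.imwrite("pics/tub8.png",np.hstack([a,b]))
E
```

```text
28.2167 [538.20661474 -86.92988038 173.88827837]
blue 102 [ 537.71911088 -291.93125865] [63.17618889 40.71597345] -1.599999999999997 [-0.73081375 -0.0318702 ] [65.88880323 69.6654253  72.62219478]
frame (array([ 533.62295341, -289.13039523]), array([60.96700114, 39.48139017]), np.float64(4.440892098500626e-15))
red (array([ 544.39383489, -209.11446403]), array([63.32036704, 40.85931396]), np.float64(-4.399999999999997))
```

View pics/tub8.png

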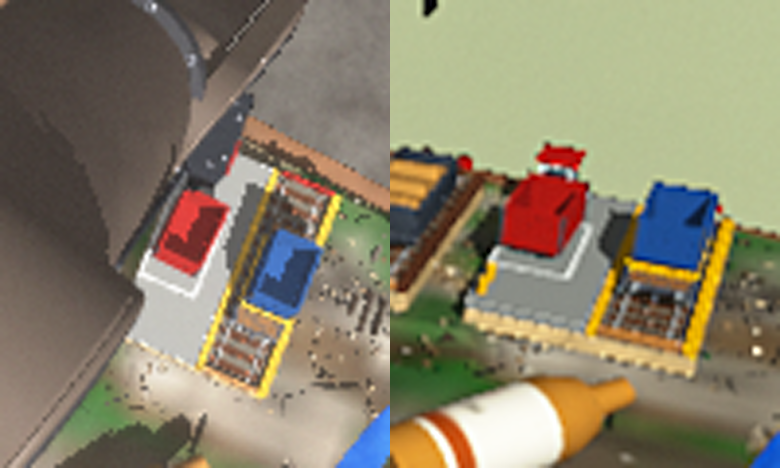

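The blue tub sits level in the yellow frame (offset about 1 mm, rim about 67 mm as expected). The red tub has not moved, so I hand the job in.

```bash
python3 -c "
from cell import *
print(job_done())"
```

```text
the job is handed in; nothing more can be done
None
```

I handed the job in at 28 s: each wagon stands within about 3 mm of its own dock's middle, and the blue tub sits level inside the flat wagon's yellow frame, with the red tub and paint jar undisturbed; no verdict was returned.

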